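Close the split candle mould with the ratchet clamp, then free it

ROBOT

A 6-joint arm with a two-finger parallel gripper is mounted at the origin on a cart in front of the work surface, level with it; the furniture and walls round the work are solid. World frame = base frame: x ahead of the robot, y to its left, z up, the work surface at z = 0. Lengths are in mm, angles in degrees, forces in N, time in s.
With the tool pointing down it reaches from about 350 to 850 mm from the base axis. Payload 8.1 kg.
Tool frame: the origin (TCP) lies midway between the tips of the shut fingers; the grasp point (between the pads) lies 19 mm behind it (r.pinch_z is the distance from the TCP to the grasp point, in mm); z points along the fingers, y is the line along which they close (so a half turn about z gives the same grasp; the last joint's range is limited). The gripper opens to 85 mm and grips with 20 to 120 N. Pads are 22 mm wide; open, the fingers measure 114 mm over their backs; the gripper's body (76 mm by 85 mm) begins 54 mm behind the grasp point. The pads swing forward as they close: fully open they stand 13 mm farther back than shut.
Start: joints at [67.07, 7.471, 85.268, -0, 87.261, -4.893], TCP at [185.754, 570.527, 231.292] pointing down, gripper open.
Joint ranges: [-169.43, 169.43], [-51.17, 129.36], [1.28, 143.12], [-76.62, 256.62], [0, 156.53], [-152.29, 152.29]. Speed limits (degrees/s): [136.94, 136.94, 159.86, 180, 180, 180].

INTERFACE

Orientations are given as [roll, pitch, yaw] about the fixed x, y, z axes, in that order (R = Rz(yaw) Ry(pitch) Rx(roll)).
In Python, from bench import sensors, optics, job, r gives the robot as it stands.
- The arm moves only by the tool play_rows, never from a script. Its argument "motion" is a list that holds one entry, the list of rows, each a list of 6 numbers: the shift along the tool's x, y, z in cm, then the turn, a rotation vector about the tool's x, y, z in degrees. In form: [[[x, y, z, ax, ay, az], ...]]. A call has 1 to 5 rows; each row is the pose to reach, as a shift and turn from the pose commanded when the call began, along the tool's axes at that moment; what a row does not reach only later rows make up. A row lasts 1/10 s, in which the tool goes at most 50 mm and 8.59 degrees, less where a joint would pass 70% of its speed; a pose out of reach is approached as far as the arm can. A call with a gripper value outside its range is refused whole. "jaw" is the opening, from 0 (shut) to 1 (fully open), set as the call begins (left out, the last holds). The fingers move at their own pace and stop on an object; "squeeze" is the grip in N (left out, the last holds). Time passes only in rows, so rows that repeat a pose let the fingers close. It gives the time, the measured TCP pose, the force, the opening and the grip force at its end, in the units of the state.
- sensors.sense(): the state, without advancing time (a new reading comes with each control period).
- optics.snapshot(name): name is "side" or "top"; returns a dict with "pixels" (420x560x3 uint8, red, green, blue), "mtx" (3x3 intrinsics, pixels), "k1" (the pictures are not rectified: a ray, as slopes to the right and down, at radius r is drawn at 1 + k1 r^2 times it, then the intrinsics apply), "R" (3x3) and "t" (3): a world point X has camera coordinates R X + t. Camera axes: x right, y down, z forward; pixel columns grow to the right and rows downward; lengths in mm; the calibration is good to about 2 mm. A picture is of the moment at which its call begins. There is no depth.
- job.hand_in(): hands the job in; it is judged then, once.
The state is a dict: "time": time; "joint_pos": joint angles; "qd": joint speeds; "joint_efforts": joint torques, N m; "tool_pos": TCP position; "tcp_rot": TCP orientation; "ft_force": force on the tool from outside, world axes, zero at the start; "wrist_torque": the same for the moment, N m; "finger_gap": finger opening in mm; "grip_force": force on a finger pad.
Only numpy, scipy, OpenCV 4.12 (cv2) and the standard library are available. Lean on these libraries where they do the work, as an engineer would, in place of code of your own. Each camera call takes 0.05 s, during which the arm holds its last target. There are 200 camera calls.

TASK

Two ratchet bench clamps stand on the table, each with a two-part aluminium candle mould on its bed; in one of them the mould halves still stand apart. Pump that clamp's trigger lever (let it come fully up between strokes) until its jaw has shut the mould and grips it so that it advances no further, let the lever up, then press the round release button and keep it down until the jaw has sprung all the way back, leaving the mould shut. Work the clamp only by lever and button: do not touch its jaw pad or the mould's loose half, and leave the other clamp and its shut mould alone.

Things in the scene. Friction and masses are not known exactly. Their poses are not given: they have to be found in the camera images.
- clamp: The clamp to use, fixed: its mould stands open. Wooden base 312x90x18 mm; steel housing 120x50 mm, roof 80 mm above the table. Origin on the table under the housing; x axis = way the jaw advances. Along x in mm: base -100 to 212, trigger pad -79, lever hinge -4 (92 high), housing -60 to 60, release button 44, jaw pad from 82, fixed mould half's face 158, end stop to 207; moulds 80 high.
- trigger_pad (a point): Middle of the top of the black finger pad on the trigger lever (42 mm along the clamp's x axis, 34 mm across), at rest about 119 mm above the table; it moves with the lever. Press it straight down: a full stroke takes this point down 34 mm (and 5 mm away from the housing).
- trigger (a joint): Lever angle, rad: 0 = up at rest, 0.45 = full stroke. A spring lifts it (3 to 5 N at the pad); driving the jaw takes 4 to 12 N. Each full stroke moves the jaw about 14 mm (two clicks), a short one less; the jaw stays when the lever goes up. Once the mould is gripped the rack runs out: further strokes do nothing and do no harm.
- jaw (a joint): Travel of the jaw bar along the clamp's x axis, m: 0 = fully back, where a soft spring draws it once released. Starts at 0 to 0.014 and advances in clicks of 7 mm. Its sprung pad (450 N/m) meets the shut mould at 0.0415; gripped, the jaw stays at about 0.048, the furthest click (it goes about 3 mm beyond while the lever is held down).
- jaw_pad: Round rubber pad, 34 mm across, on the jaw's front, centred 50 mm above the table; it pushes the mould. Its origin is the clamp's origin shifted by the jaw's travel (its front face lies 82 mm further along x). Not to be touched.
- release_top (a point): Middle of the top of the round steel release button (28 mm across) on the housing's roof between lever and jaw, 94 mm above the table at rest. Pressed straight down 7 mm (2 N moves it, up to 8 N until the jaw comes free within the first 4 mm, then 3 to 5 N) it frees the jaw; keep it down about 1 s while the jaw runs back. It springs up again.
- half: Loose mould half on that clamp's bed, aluminium, 35 mm deep, 64 wide, 62 high, about 0.3 kg, between low rails. Origin: middle of the lower edge of its parting face, on the bed 18 mm above the table; x axis as the clamp's. It starts 12 to 22 mm short of the fixed half. Not to be touched.
- fixed_face (a point): Lower edge, in the middle, of the fixed half's parting face; axes as the clamp's. With the mould shut the loose half's origin lies here.
- spare_clamp: The other, alike clamp, whose mould is already shut (same layout and axes). To be left alone.
- spare_half: The loose half of the mould that is already shut in the other clamp. To be left alone.

How it is judged (in metres and radians):
On the way:
1. the mould is shut and the jaw grips it on its own, with the trigger lever let up (x of half in the frame of fixed_face above -0.003 m and contact force between jaw_pad and half above 1.2 N and value of joint trigger below 0.1 rad), for 0.2 s.
At the end, for the whole second after the job is handed in: The mould is shut (halves within 3 mm of each other) and at rest, the jaw is fully back (within 4 mm) and the trigger lever is up (within 0.1 rad) (x of half in the frame of fixed_face above -0.003 m and value of joint jaw below 0.004 m and value of joint trigger below 0.1 rad and linear speed of half below 0.01 m/s); the robot touches nothing.
It fails at once if the fingers touch the mould's loose half (over 1 N) (contact force between the fingers and half above 1 N).
It fails at once if the fingers touch the jaw pad (over 1 N) (contact force between the fingers and jaw_pad above 1 N).
It fails at once if the fingers push on the other clamp (over 2 N) (contact force between the fingers and spare_clamp above 2 N).
It fails at once if the other clamp's mould is moved by more than 10 mm (distance of spare_half from where it was at the start of the episode above 0.01 m).
It also fails if it takes over 48 s, if anything falls off the work surface, if the arm or the gripper's body presses on something with over 40 N, if the wrist force passes 120 N, or if a joint passes its speed limit or range.

## Working session

There is one attempt and no reset: what is moved stays moved. The work goes in short steps, Python scripts to look and compute and a tool call to move; the robot and the scene stay as the last step left them, time stands still between calls to the robot, and variables do not carry over. Pictures are saved under pics/ and viewed, at most 10 in all, crops included, and the job is handed in when it is done.

Besides the shell and the picture viewer there is one more tool, called after "Emit:" as a command line: name --argument value ..., lists and objects as JSON in quotes. play_rows: Moves the arm, as the interface text tells. Its arguments: {"type":"object","properties":{"motion":{"type":"array","items":{"type":"array","items":{"type":"array","items":{"type":"number"}}}},"jaw":{"type":"number"},"squeeze":{"type":"number"}},"required":["motion"]}

```bash
ls; mkdir -p pics
python3 - <<'E'
from bench import sensors, optics, job, r
import cv2,pickle
d={}
for n in("side","top"):
    s=optics.snapshot(n); d[n]=s; cv2.imwrite(f"pics/{n}0.png",s["pixels"][:,:,::-1])
    print(n,s["mtx"],s["k1"],s["R"],s["t"])
pickle.dump(d,open("d0.pkl","wb"))
s=sensors.sense();print(s["time"],s["tool_pos"],s["tcp_rot"],s["finger_gap"])
E
```

```text
pics
side [[398.99499037   0.         279.16227235]
 [  0.         398.99499037 216.0765421 ]
 [  0.           0.           1.        ]] -0.03023932443357585 [[-0.99197357 -0.12379283  0.02576385]
 [-0.08313386  0.484984   -0.87056262]
 [ 0.09527435 -0.86571696 -0.49138268]] [565.83864147 138.27737734 846.48444931]
top [[462.25475429   0.         284.40405375]
 [  0.         462.25475429 211.32190164]
 [  0.           0.           1.        ]] -0.11841117117344727 [[ 0.00455097 -0.99997725 -0.00497943]
 [-0.9991965  -0.00434902 -0.03984272]
 [ 0.03982016  0.00515675 -0.99919356]] [ 13.92701191 552.54319101 963.96009073]
0.1 [185.56979818 570.06425422 230.33653515] [-1.79904511e+02 -7.77370605e-03  1.61961913e+02] 85.89856267794141
```

View pics/side0.png

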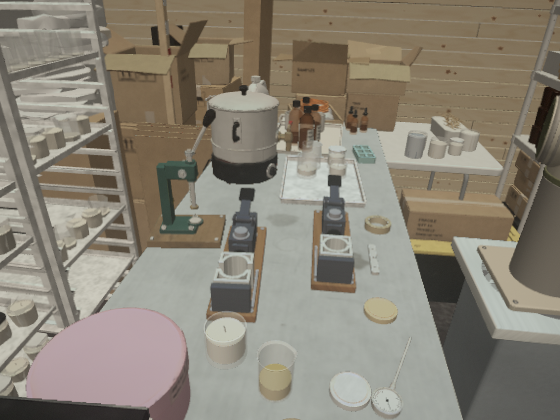

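View pics/top0.png

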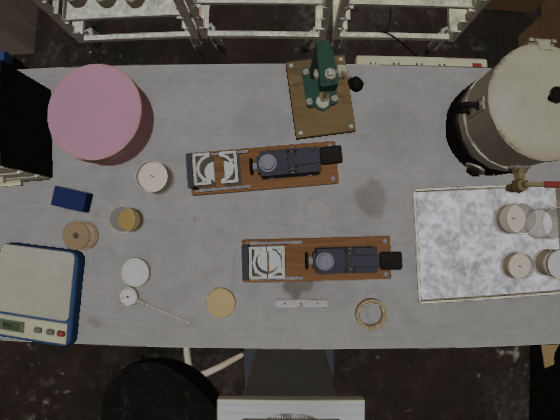

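The top view shows two clamps. The upper one (about 190–340, 165) has a gap between its mould halves, and the lower one is shut. Next I'll enlarge the upper one and measure it.

```bash
cat > h.py <<'E'
import numpy as np,cv2
def ray(s,uv):
    x=(np.array(uv,float)-[s["mtx"][0,2],s["mtx"][1,2]])/s["mtx"][0,0]
    p=x.copy()
    for _ in range(20): p=x/(1+s["k1"]*(p@p))
    R=np.array(s["R"]);return -R.T@np.array(s["t"]),R.T@np.array([p[0],p[1],1])
def onz(s,uv,z):
    c,d=ray(s,uv);return c+d*(z-c[2])/d[2]
def proj(s,X):
    c=np.array(s["R"])@X+s["t"];p=c[:2]/c[2];p=p*(1+s["k1"]*(p@p));return p*s["mtx"][0,0]+[s["mtx"][0,2],s["mtx"][1,2]]
E
python3 - <<'E'
import pickle,cv2,numpy as np
from h import *
d=pickle.load(open("d0.pkl","rb"));im=d["top"]["pixels"][:,:,::-1].copy()
c=cv2.resize(im[130:210,175:355],None,fx=4.4,fy=4.4,interpolation=cv2.INTER_CUBIC);cv2.imwrite("pics/c1.png",c)
s=d["side"]["pixels"][:,:,::-1]
cv2.imwrite("pics/c2.png",cv2.resize(s[170:320,190:370],None,fx=4,fy=4,interpolation=cv2.INTER_CUBIC))
# base: brown mask
hsv=cv2.cvtColor(im,cv2.COLOR_BGR2HSV)
m=((hsv[...,0]<18)&(hsv[...,1]>90)).astype(np.uint8);m[:135]=0;m[205:]=0;m[:,:180]=0;m[:,350:]=0
pts=np.argwhere(m)[:,::-1]; rect=cv2.minAreaRect(pts.astype(np.float32));print(rect)
b=cv2.boxPoints(rect);W=[onz(d["top"],p,18) for p in b];print(np.round(W,1))
for i in range(4):print(np.linalg.norm(W[i]-W[i-1]))
v=hsv[...,2];m=(v<48).astype(np.uint8);m[:140]=0;m[170:]=0;m[:,:312]=0;m[:,350:]=0
n,_,st,ce=cv2.connectedComponentsWithStats(m);print(st,ce)
E
```

```text
((262.96893310546875, 163.38156127929688), (51.0194206237793, 146.57594299316406), 85.18644714355469)
[[694.3 222.3  18. ]
 [721.2 -87.6  18. ]
 [613.  -96.4  18. ]
 [585.9 211.3  18. ]]
108.90449462927299
311.1080134926166
108.52081180485996
308.8243302625987
[[     0      0    560    420 234812]
 [   316    146     26     19    384]
 [   312    151      2      1      2]
 [   312    163      2      1      2]] [[279.4169591  209.59014446]
 [329.93489583 154.92447917]
 [312.5        151.        ]
 [312.5        163.        ]]
```

View pics/c1.png

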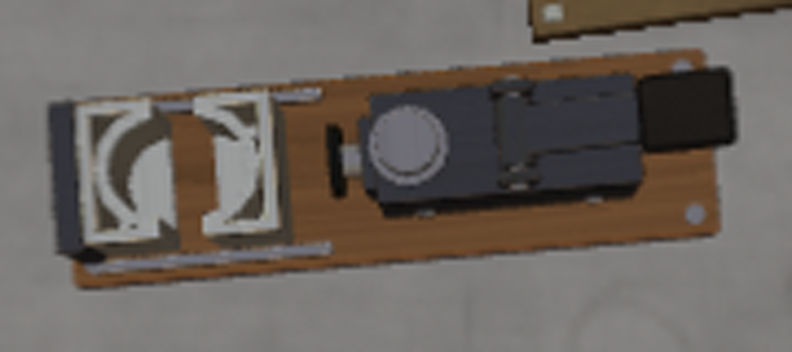

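View pics/c2.png

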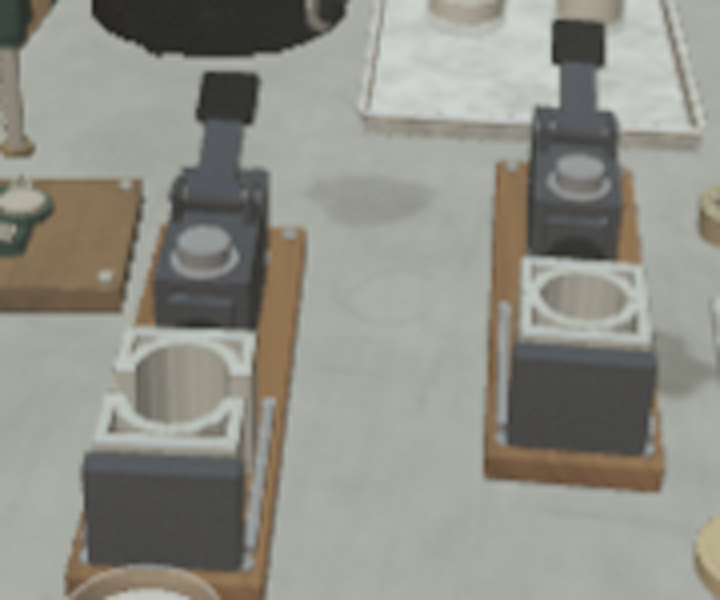

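The crops confirm that the upper (far) clamp is open. In the top view its pad top is near pixel (331,155) and its button near (267.5,161.5); the jaw points image left (+y).

Run:
```python
import pickle
from h import *
d=pickle.load(open("d0.pkl","rb"));t=d["top"];s=d["side"]
f=lambda u,v:((u+.5)/4.4-.5+175,(v+.5)/4.4-.5+130)
g=lambda u,v:((u+.5)/4-.5+190,(v+.5)/4-.5+170)
pad=onz(t,f(687,109),119);but=onz(t,f(408,138),94)
print("pad",pad,"but",but, np.linalg.norm((pad-but)[:2]))
e=onz(t,f(80,288),18)-onz(t,f(718,236),18); print("edge ang",np.degrees(np.arctan2(e[1],e[0])),np.linalg.norm(e))
a=but-pad;print("pad-but ang",np.degrees(np.arctan2(a[1],a[0])))
b=[onz(t,f(*p),18) for p in((80,288),(718,236),(704,52))];print(b)
print("side pad",onz(s,g(230,83),119),"side but",onz(s,g(204,243),94), onz(s,g(306,228),18))
print("spare pad",onz(t,(391,260.5),119))
```

```text
pad [656.22042231 -71.25274105 119.        ] but [646.84541327  49.53160785  94.        ] 121.1476361063365
edge ang 94.88115923016917 306.4890661896315
pad-but ang 94.43827078587427
[array([585.67072333, 209.75080481,  18.        ]), array([611.7496594 , -95.62672676,  18.        ]), array([700.56199606, -89.14657685,  18.        ])]
side pad [658.18395911 -81.03494039 119.        ] side but [645.40627769  54.46251237  94.        ] [614.83625183 -94.11504063  18.        ]
spare pad [ 456.52025773 -184.98852356  119.        ]
```

Emit:
play_rows --motion '[[[-4,-2.9,0,0,0,0],[-8,-5.8,0,0,0,0],[-12,-8.7,0,0,0,0],[-16,-11.6,0,0,0,0],[-20,-14.5,0,0,0,0]]]' --jaw 0

```text
time: 0.6
tool_pos: [331.5, 368.9, 230.9]
tcp_rot: [-180.0, -0.0, 162.0]
ft_force: [0.6, 0.7, -0.3]
finger_gap: 12.1
grip_force: 0.0
```

Emit:
play_rows --motion '[[[-4,-2.9,0,0,0,0],[-8,-5.8,0,0,0,0],[-12,-8.7,0,0,0,0],[-16,-11.6,0,0,0,0],[-20,-14.5,0,0,0,0]]]'

```text
time: 1.1
tool_pos: [476.9, 169.0, 231.1]
tcp_rot: [-180.0, -0.0, 162.0]
ft_force: [0.5, 1.7, 1.2]
finger_gap: 0.2
grip_force: 0.0
```

Emit:
play_rows --motion '[[[-4,-2.9,0,0,0,0],[-8,-5.8,0,0,0,0],[-12,-8.7,0,0,0,0],[-16,-11.6,0,0,0,0],[-20,-14.5,0,0,0,0]]]'

```text
time: 1.6
tool_pos: [622.2, -30.8, 230.7]
tcp_rot: [-180.0, -0.0, 162.0]
ft_force: [1.4, 1.0, 1.1]
finger_gap: 0.5
grip_force: 0.0
```

Emit:
play_rows --motion '[[[-2.4,-1.7,1,0,0,0],[-4.8,-3.4,3,0,0,0],[-4.8,-3.4,6,0,0,0],[-4.8,-3.4,9,0,0,0],[-4.8,-3.4,9.8,0,0,0]]]'

```text
time: 2.1
tool_pos: [653.7, -75.9, 127.9]
tcp_rot: [-179.9, -0.5, 161.9]
ft_force: [-0.8, 0.4, -0.2]
finger_gap: -0.3
grip_force: 0.0
```

Run:
```python
from bench import sensors, optics
import cv2
from h import *
ims=[]
for n,a in(("top",(260,110,140,100)),("side",(190,150,140,100))):
    s=optics.snapshot(n);x,y,w,h=a
    ims.append(cv2.resize(s["pixels"][y:y+h,x:x+w,::-1],None,fx=2.8,fy=2.8*2,interpolation=3) if 0 else cv2.resize(s["pixels"][y:y+h,x:x+w,::-1],(400,286),interpolation=3))
cv2.imwrite("pics/p3.png",np.hstack(ims)); print(sensors.sense()["tool_pos"])
```

```text
[655.12410659 -75.71107412 131.06328057]
```

View pics/p3.png

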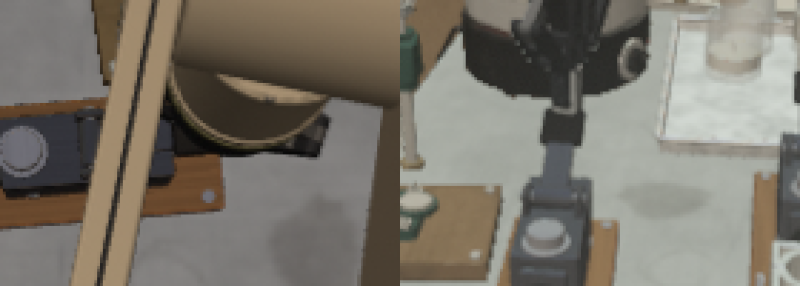

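The right panel shows the fingertips just above the middle of the black pad, so I'll start the first stroke.

Emit:
play_rows --motion '[[[0,0,1.2,0,0,0],[0,0,2.2,0,0,0],[0,0,3.2,0,0,0],[0,0,4.2,0,0,0],[0,0,4.2,0,0,0]]]'

```text
time: 2.7
tool_pos: [657.6, -76.9, 91.7]
tcp_rot: [-180.0, 0.2, 161.9]
ft_force: [2.9, -5.0, 3.2]
finger_gap: -0.1
grip_force: 2.5
```

Emit:
play_rows --motion '[[[0,0,0.4,0,0,0],[0,0,0.8,0,0,0],[0,0,0.8,0,0,0]]]'

```text
time: 3.0
tool_pos: [657.9, -76.8, 86.1]
tcp_rot: [-180.0, 0.2, 162.0]
ft_force: [-3.4, -3.8, 9.9]
finger_gap: -0.7
grip_force: 5.2
```

```bash
cat > look.py <<'E'
import sys,cv2
from bench import sensors, optics
from h import *
n=sys.argv[1]
s=optics.snapshot("side")
cv2.imwrite(f"pics/{n}.png",cv2.resize(s["pixels"][150:320,190:310,::-1],None,fx=3.5,fy=3.5,interpolation=3))
z=sensors.sense();print(z["time"],z["tool_pos"],z["ft_force"])
E
python3 look.py p4
```

```text
3.05 [657.90733867 -76.79799115  86.07206914] [-3.45124612 -2.65134099 10.40066759]
```

View pics/p4.png

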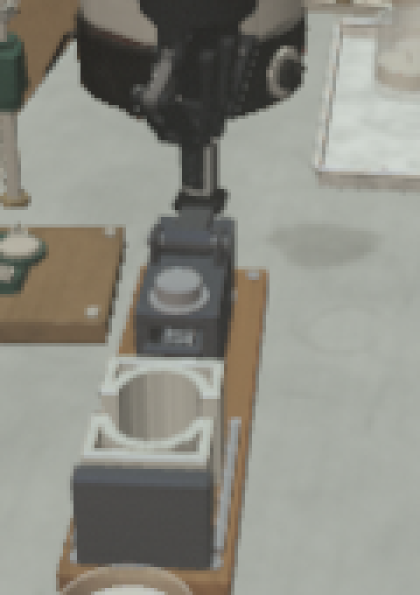

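The lever is pressed well down and the jaw bar is showing. I'll press slightly further to find the stop.

Emit:
play_rows --motion '[[[0,0,0.2,0,0,0],[0,0,0.4,0,0,0],[0,0,0.4,0,0,0]]]'

```text
time: 3.35
tool_pos: [658.3, -76.8, 85.4]
tcp_rot: [-180.0, 0.3, 162.0]
ft_force: [-13.6, -0.8, 31.5]
finger_gap: 0.0
grip_force: 14.9
```

Emit:
play_rows --motion '[[[0,0,-2,0,0,0],[0,0,-4,0,0,0],[0,0,-4.8,0,0,0],[0,0,-4.8,0,0,0],[0,0,-4.8,0,0,0]]]'

```text
time: 3.85
tool_pos: [656.3, -75.8, 126.4]
tcp_rot: [180.0, -0.1, 162.0]
ft_force: [-0.6, 0.3, -0.6]
finger_gap: 0.0
grip_force: 0.0
```

Emit:
play_rows --motion '[[[0,0,1.5,0,0,0],[0,0,2.6,0,0,0],[0,0,3.7,0,0,0],[0,0,4.6,0,0,0],[0,0,4.6,0,0,0]]]'

```text
time: 4.35
tool_pos: [657.7, -77.0, 85.2]
tcp_rot: [-180.0, 0.1, 162.0]
ft_force: [-13.5, -0.9, 33.0]
finger_gap: 0.1
grip_force: 16.0
```

Emit:
play_rows --motion '[[[0,0,0,0,0,0],[0,0,-2,0,0,0],[0,0,-4,0,0,0],[0,0,-4.6,0,0,0],[0,0,-4.6,0,0,0]]]'

```text
time: 4.85
tool_pos: [656.8, -76.0, 126.7]
tcp_rot: [180.0, 0.0, 162.0]
ft_force: [0.2, -0.6, -0.2]
finger_gap: 0.2
grip_force: 0.0
```

Emit:
play_rows --motion '[[[0,0,0,0,0,0],[0,0,1.5,0,0,0],[0,0,2.8,0,0,0],[0,0,3.8,0,0,0],[0,0,4.6,0,0,0]]]'

```text
time: 5.35
tool_pos: [658.4, -77.3, 84.2]
tcp_rot: [-180.0, 0.2, 161.9]
ft_force: [-26.2, 1.4, 68.7]
finger_gap: 0.1
grip_force: 32.5
```

Emit:
play_rows --motion '[[[0,0,0,0,0,0],[0,0,0,0,0,0],[0,0,-2,0,0,0],[0,0,-4,0,0,0],[0,0,-4.6,0,0,0]]]'

```text
time: 5.85
tool_pos: [657.3, -76.1, 128.0]
tcp_rot: [180.0, 0.1, 162.0]
ft_force: [0.3, -0.2, 0.4]
finger_gap: 0.3
grip_force: 0.0
```

```bash
python3 look.py p5
```

```text
5.9 [657.3549953  -76.16045452 128.07766152] [0.74968021 0.47186459 0.79985251]
```

View pics/p5.png

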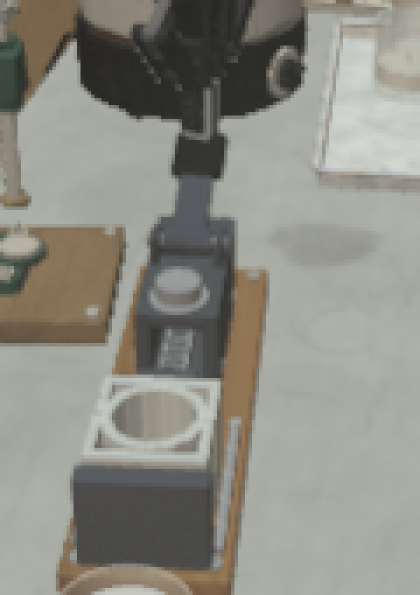

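The loose half now stands against the fixed half (seam near (160,420) in the crop). I'll give two or three gentler strokes until the clamp grips.

Emit:
play_rows --motion '[[[0,0,1.5,0,0,0],[0,0,2.6,0,0,0],[0,0,3.5,0,0,0],[0,0,4.1,0,0,0],[0,0,4.5,0,0,0]]]'

```text
time: 6.4
tool_pos: [657.3, -76.7, 84.8]
tcp_rot: [-180.0, 0.1, 162.0]
ft_force: [-20.3, 0.8, 52.9]
finger_gap: -0.1
grip_force: 25.4
```

Emit:
play_rows --motion '[[[0,0,0,0,0,0],[0,0,0,0,0,0],[0,0,-2,0,0,0],[0,0,-4,0,0,0],[0,0,-4.5,0,0,0]]]'

```text
time: 6.9
tool_pos: [656.7, -75.9, 126.8]
tcp_rot: [180.0, -0.0, 162.0]
ft_force: [0.4, -0.4, -0.2]
finger_gap: -0.1
grip_force: 0.0
```

Emit:
play_rows --motion '[[[0,0,0,0,0,0],[0,0,1.5,0,0,0],[0,0,2.6,0,0,0],[0,0,3.5,0,0,0],[0,0,4,0,0,0]]]'

```text
time: 7.4
tool_pos: [656.2, -76.4, 85.6]
tcp_rot: [-180.0, -0.1, 161.9]
ft_force: [-5.8, 0.0, 28.7]
finger_gap: -0.1
grip_force: 14.8
```

Emit:
play_rows --motion '[[[0,0,0.4,0,0,0],[0,0,0.4,0,0,0],[0,0,0.4,0,0,0]]]'

```text
time: 7.7
tool_pos: [656.5, -76.3, 85.6]
tcp_rot: [-180.0, -0.0, 162.0]
ft_force: [-12.2, -1.2, 27.7]
finger_gap: -0.1
grip_force: 13.6
```

Emit:
play_rows --motion '[[[0,0,-2,0,0,0],[0,0,-4,0,0,0],[0,0,-4.4,0,0,0],[0,0,-4.4,0,0,0],[0,0,-4.4,0,0,0]]]'

```text
time: 8.2
tool_pos: [655.4, -75.8, 124.8]
tcp_rot: [-180.0, -0.2, 162.0]
ft_force: [-0.4, -0.6, -0.5]
finger_gap: 0.1
grip_force: 0.0
```

Emit:
play_rows --motion '[[[0,0,1.5,0,0,0],[0,0,2.6,0,0,0],[0,0,3.5,0,0,0],[0,0,4.1,0,0,0],[0,0,4.5,0,0,0]]]'

```text
time: 8.7
tool_pos: [657.1, -76.4, 85.1]
tcp_rot: [-180.0, 0.0, 162.0]
ft_force: [-19.1, 0.9, 46.6]
finger_gap: 0.2
grip_force: 22.3
```

Emit:
play_rows --motion '[[[0,0,0,0,0,0],[0,0,0,0,0,0],[0,0,-2,0,0,0],[0,0,-4.5,0,0,0],[0,0,-6,0,0,0]]]'

```text
time: 9.2
tool_pos: [656.6, -75.8, 142.6]
tcp_rot: [180.0, -0.0, 162.0]
ft_force: [0.9, -0.4, -0.2]
finger_gap: 0.0
grip_force: 0.0
```

```bash
python3 look.py p6
```

```text
9.25 [657.91127292 -76.05790625 145.46105122] [1.23879638 0.00264132 1.78965854]
```

View pics/p6.png

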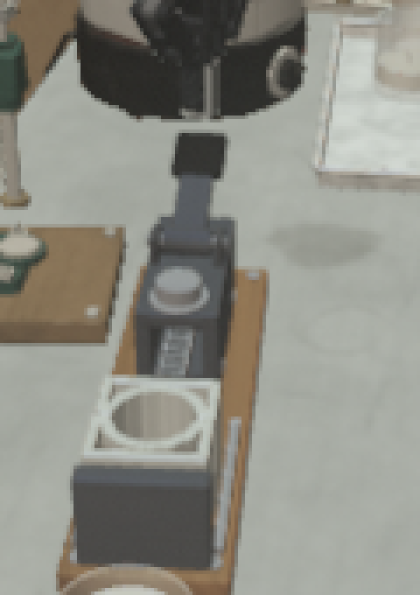

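The mould is shut and the rack has run out, with the lever up. Next is the button.

Emit:
play_rows --motion '[[[0,0,0,0,0,0],[1.6,3.9,0,0,0,0],[3.2,7.8,0,0,0,0],[4.8,11.7,0,0,0,0],[4.8,11.7,2,0,0,0]]]'

```text
time: 9.75
tool_pos: [647.6, 55.5, 122.8]
tcp_rot: [179.9, 0.1, 162.2]
ft_force: [0.3, 0.1, -0.5]
finger_gap: -0.1
grip_force: 0.0
```

Emit:
play_rows --motion '[[[0,0,1,0,0,0],[0,0,2,0,0,0],[0,0,2,0,0,0]]]'

```text
time: 10.05
tool_pos: [645.4, 49.1, 99.0]
tcp_rot: [-179.9, -0.3, 161.9]
ft_force: [0.7, -1.4, -0.8]
finger_gap: 0.1
grip_force: 0.0
```

```bash
python3 look.py p7
```

```text
10.1 [646.263685    48.97672982 100.50076698] [-0.70820421 -0.44870761  0.86923429]
```

View pics/p7.png

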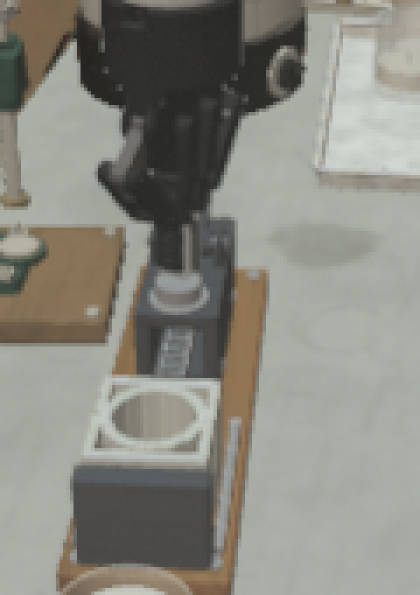

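The tips stand over the button (about (178,280)). I'll press and hold it.

Emit:
play_rows --motion '[[[0,0,0.5,0,0,0],[0,0,0.9,0,0,0],[0,0,1.2,0,0,0],[0,0,1.5,0,0,0],[0,0,1.5,0,0,0]]]'

```text
time: 10.6
tool_pos: [647.8, 49.6, 87.6]
tcp_rot: [-180.0, 0.1, 162.0]
ft_force: [0.4, -3.0, 5.0]
finger_gap: 0.3
grip_force: 2.0
```

Emit:
play_rows --motion '[[[0,0,0,0,0,0],[0,0,0,0,0,0],[0,0,0,0,0,0],[0,0,0,0,0,0],[0,0,0,0,0,0]]]'

```text
time: 11.1
tool_pos: [647.6, 50.1, 87.5]
tcp_rot: [180.0, 0.0, 162.0]
ft_force: [1.7, -2.8, 3.4]
finger_gap: -0.0
grip_force: 2.0
```

Emit:
play_rows --motion '[[[0,0,0,0,0,0],[0,0,0,0,0,0],[0,0,0,0,0,0],[0,0,0,0,0,0],[0,0,0,0,0,0]]]'

```text
time: 11.6
tool_pos: [647.4, 50.2, 87.4]
tcp_rot: [180.0, 0.0, 162.0]
ft_force: [3.0, -1.7, 3.4]
finger_gap: -0.1
grip_force: 2.1
```

```bash
python3 look.py p8
```

```text
11.65 [647.36829821  50.16708329  87.34740489] [ 3.44842819 -2.07038091  4.7250069 ]
```

View pics/p8.png

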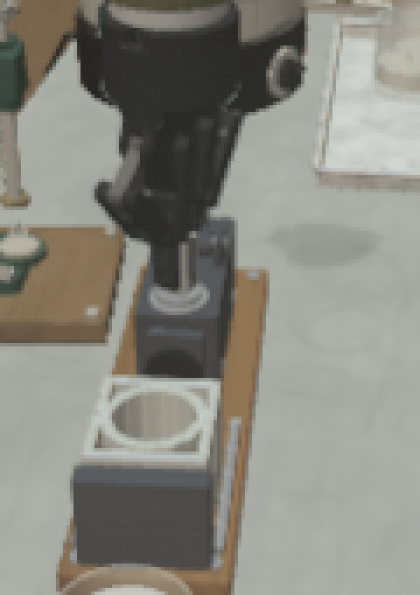

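The jaw pad is back against the housing (175,362) and the mould is still shut. I'll hold the button a little longer, then lift off.

Emit:
play_rows --motion '[[[0,0,0.1,0,0,0],[0,0,0.1,0,0,0],[0,0,0.1,0,0,0],[0,0,0.1,0,0,0],[0,0,0.1,0,0,0]]]'

```text
time: 12.15
tool_pos: [647.4, 50.2, 87.0]
tcp_rot: [180.0, 0.0, 162.0]
ft_force: [0.6, -0.9, 8.9]
finger_gap: -0.0
grip_force: 4.4
```

Emit:
play_rows --motion '[[[0,0,-1.5,0,0,0],[0,0,-4,0,0,0],[0,0,-8,0,0,0],[0,0,-11,0,0,0],[0,0,-11,0,0,0]]]'

```text
time: 12.65
tool_pos: [649.4, 50.6, 202.6]
tcp_rot: [179.8, 0.4, 162.0]
ft_force: [0.3, -0.3, 0.4]
finger_gap: -0.1
grip_force: 0.0
```

Emit:
play_rows --motion '[[[0,0,0,0,0,0],[0,0,0,0,0,0],[0,0,0,0,0,0],[0,0,0,0,0,0],[0,0,0,0,0,0]]]'

```text
time: 13.15
tool_pos: [646.8, 50.1, 195.3]
tcp_rot: [-180.0, -0.1, 162.0]
ft_force: [0.5, 0.0, 0.0]
finger_gap: -0.0
grip_force: 0.0
```

```bash
python3 look.py p9
```

```text
13.2 [646.94883034  50.0953755  195.61116966] [ 0.19239447 -0.12072281  0.05601896]
```

View pics/p9.png

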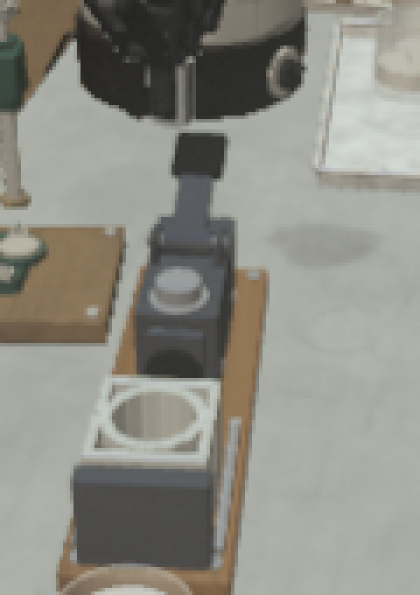

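The picture shows the lever up (200,155), the jaw back, the mould shut and the arm clear.

```bash
python3 -c "
from bench import job
print(job.hand_in())"
```

```text
the job is handed in; nothing more can be done
None
```

The job is handed in at about 13 s: the last picture shows the mould shut, the jaw back, the lever up and the arm clear, though the hand-in returned no verdict.

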